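Make up the nest-box kit and the snail kit

ROBOT

A 6-joint arm with a two-finger parallel gripper is mounted at the origin on the work surface. World frame = base frame: x ahead of the robot, y to its left, z up, the work surface at z = 0. Lengths are in m, angles in rad, forces in N, time in s.
With the tool pointing down it reaches from about 0.35 to 0.975 m from the base axis. Payload 4.9 kg.
Tool frame: the origin (TCP) lies at the very end of the fingers, on their centre line; the grasp point (between the pads) lies 19 mm behind it; z points along the fingers, y is the line along which they close (so a half turn about z gives the same grasp; the last joint's range is limited). The gripper opens to 85 mm and grips with 20 to 120 N. Pads are 22 mm wide; open, the fingers measure 114 mm over their backs; the gripper's body (76 mm by 85 mm) begins 54 mm behind the grasp point. The pads swing forward as they close: fully open they stand 13 mm farther back than shut.
Start: joints at [1.192, 0.053, 1.613, -0, 1.476, -0.119], TCP at [0.161, 0.604, 0.231] pointing down, gripper open.
Joint ranges: [-3.01, 3.01], [-1.01, 2.22], [0.06, 2.58], [-1.02, 4.17], [0.09, 2.62], [-3.14, 3.14]. Speed limits (rad/s): [2.57, 2.57, 3.14, 3.14, 3.14, 3.14].

INTERFACE

Orientations are given as a unit quaternion [w, x, y, z].
In Python, from plant import * gives the robot as it stands.
- The arm moves only by the tool jog_arm, never from a script. Its argument "moves" is a list that holds one entry, the list of rows, each a list of 7 numbers: the finger opening in cm, from 0 to 8.54, then the shift along the tool's x, y, z in cm, then the turn, a rotation vector about the tool's x, y, z in rad. A call has 1 to 20 rows; each row shifts and turns the commanded pose from where the row before left it, along the tool's axes as they then stand; what a row does not reach is not made up. A row lasts 1/12 s, in which the tool goes at most 41.7 mm and 7.16 degrees, less where a joint would pass 70% of its speed; a pose out of reach is approached as far as the arm can. A call is refused whole if a number of a shift passes 4.17 or a number of a turn 0.125, either way. A call with a gripper value outside its range is refused whole. The fingers move at their own pace and stop on an object; the grip force is fixed at half the most. Time passes only in rows, so rows that do not move let the fingers close. It gives the time, the measured TCP pose, the force, the opening and the grip force at its end, in the units of the state.
- state(): the state, without advancing time (a new reading comes with each control period).
- grab_frame(name): name is "scene" or "top" or "wrist"; returns a dict with "color" (480x640x3 uint8, blue, green, red), "depth" (480x640 float32, m along the optical axis (not along the pixel's ray), 0 where there is no reading), "fx", "fy", "cx", "cy" (pixels), "R" (3x3) and "t" (3): a world point X has camera coordinates R X + t. Camera axes: x right, y down, z forward; pixel columns grow to the right and rows downward; lengths in m; the calibration is good to about 2 mm. A picture is of the moment at which its call begins.
- job_done(): hands the job in; it is judged then, once.
Trained networks look in a picture, given as the dict that the camera call returned (one of the last four; its "shot" number tells which), for a name from the list of things; names that differ only in an ending like _2 or _b are one class to them, and where a whole thing is asked for, a point or a joint stands for the part that bears it (a point fixed in the world has none). Each returns a list of dicts, best first, with "p" (0 to 1); they miss things now and then, are a little off and sometimes report something else, mostly with a low value. They report only what shows in the picture. A call takes as long as a camera call. They do not tell look-alikes from the thing itself.
- recognise(name, picture): "rect" ([centre column, centre row, width, height] in pixels, round what is visible of it).
- regions_of(name, picture): "pixels" (480x640 bool, what is visible of it) and "rect" ([centre column, centre row, width, height] in pixels, round what is visible of it).
The state is a dict: "time": time; "joint_pos": joint angles; "joint_vel": joint speeds; "joint_efforts": joint torques, N m; "tool_pos": TCP position; "tool_rot": TCP orientation; "contact_force": force on the tool from outside, world axes, zero at the start; "ft_torque": the same for the moment, N m; "gripper_width": opening from 0.0 (shut) to 1.0 (fully open); "grasp_force": force on a finger pad.
Only numpy, scipy, OpenCV 4.12 (cv2) and the standard library are available. Lean on these libraries where they do the work, as an engineer would, in place of code of your own. Each camera call takes 0.05 s, during which the arm holds its last target. There are 200 camera calls.

TASK

Make up two kits from the stock on the workbench. The nest-box kit is the little door with the knob, lying in the large compartment of the broad tray, and the square stick, in that tray's narrow slot; the snail kit is the longer of the two blocks, in the long compartment of the slender tray, and the log slice, in that tray's square compartment, everything lying flat on the tray floor with the knob up. The door is still held in its gluing frame by two turn buttons: turn both aside before you take it out, and leave the short block where it lies.

Things in the scene. Friction and masses are not known exactly. Their poses are not given: they have to be found in the camera images.
- door: Plain wood. Origin: centre of its underside, z up. Square board 90 x 90 x 10 mm with a round knob in its middle, 22 mm diameter, from z = 10 to 40 mm. At the start it lies in the recess of the frame, its top flush with the frame's top, with 3 mm play all round, held down by the two buttons.
- frame: Fixed dark wooden gluing frame, 120 (x) x 150 (y) x 14 mm, turned up to 0.25 rad. Origin: centre of its underside. Recess 96 x 96 mm with a floor 4 mm high. The pivots of the two turn buttons are at x = 0, y = +63 mm (left) and y = -63 mm (right) in its frame.
- button_left (a joint): Angle of the bright aluminium turn button at y = +63 mm of the frame, counter-clockwise from above; 0 = along the frame's y, one end 12 mm over the door (starts within 0.25). Round-ended bar 60 x 14 mm, pivoted in its middle about the vertical, 15 to 27 mm above the bench. Turns either way to 1.75, stays where left (drag 0.02 N m), clears the door beyond 1.3.
- button_right (a joint): The same for the turn button at y = -63 mm of the frame.
- stick: Plain wood. Origin: centre of its underside, z up. Square stick, 90 mm long (along its x), 22 x 22 mm, lying on the bench.
- long_block: Plain wood. Origin: centre of its underside, z up. The longer block, 100 (x) x 40 (y) x 24 mm high, lying flat.
- slice: Slice of a round log with dark bark, 44 mm diameter, 22 mm high, lying flat. Origin: centre of its underside, z up.
- offcut: Plain wood. Origin: centre of its underside, z up. The short block, 60 (x) x 40 (y) x 24 mm high; it belongs to no kit and stays where it is.
- nest_tray: The broad tray, 126 (x) x 176 (y) mm. Fixed plastic tray, black floor, grey rims, floor 4 mm thick; outer rims and one divider 12 mm high (from the bench). Origin: centre of its underside. Turned up to 0.3 rad. Large compartment 116 x 116 mm, its centre at x = 0, y = -25 mm; narrow slot 116 (x) x 46 (y) mm, its centre at x = 0, y = +60 mm.
- snail_tray: The slender tray, 76 (x) x 206 (y) mm. Fixed plastic tray, black floor, grey rims, floor 4 mm thick; outer rims and one divider 12 mm high (from the bench). Origin: centre of its underside. Turned up to 0.3 rad. Long compartment 66 (x) x 128 (y) mm, its centre at x = 0, y = -34 mm; square compartment 66 (x) x 64 (y) mm, its centre at x = 0, y = +66 mm.
Things that resemble listed ones, but are neither listed nor needed, are in the scene too. What is shaped like the slice but grey or purple is not meant.

How it is judged:
On the way:
1. both turn buttons are turned aside (more than 1.2 rad from across the door) while the door still lies in its frame ((value of joint button_left above 1.2 rad or value of joint button_left below -1.2 rad) and (value of joint button_right above 1.2 rad or value of joint button_right below -1.2 rad) and horizontal distance between door and frame below 0.012 m and z of door in the frame of frame below 0.009 m), for 0.1 s.
At the end, for the whole second after the job is handed in: Door and stick lie in the broad tray's large and narrow compartments, long block and slice in the slender tray's long and square ones: within 16 mm of the compartment's centre in tray x and y, flat (0.08 rad) on the floor, at rest; short block within 30 mm of its start (x of door in the frame of nest_tray between -0.016 and 0.016 m and y of door in the frame of nest_tray between -0.041 and -0.009 m and z of door in the frame of nest_tray between 0.001 and 0.008 m and angle between each of door, stick, long_block, slice's own z axis and vertical below 0.08 rad and linear speed of each of door, stick, long_block, slice below 0.02 m/s and angular speed of each of door, stick, long_block, slice below 0.2 rad/s and x of stick in the frame of nest_tray between -0.016 and 0.016 m and y of stick in the frame of nest_tray between 0.044 and 0.076 m and z of stick in the frame of nest_tray between 0.001 and 0.008 m and x of long_block in the frame of snail_tray between -0.016 and 0.016 m and y of long_block in the frame of snail_tray between -0.05 and -0.018 m and z of long_block in the frame of snail_tray between 0.001 and 0.008 m and x of slice in the frame of snail_tray between -0.016 and 0.016 m and y of slice in the frame of snail_tray between 0.05 and 0.082 m and z of slice in the frame of snail_tray between 0.001 and 0.008 m and distance of offcut from where it was at the start of the episode below 0.03 m); the robot touches nothing.
It fails at once if the short block is moved more than 30 mm (distance of offcut from where it was at the start of the episode above 0.03 m).
It also fails if it takes over 128 s, if anything falls off the work surface, if the arm or the gripper's body presses on something with over 40 N, if the wrist force passes 120 N, or if a joint passes its speed limit or range.

## Working session

There is one attempt and no reset: what is moved stays moved. The work goes in short steps, Python scripts to look and compute and a tool call to move; the robot and the scene stay as the last step left them, time stands still between calls to the robot, and variables do not carry over. Pictures are saved under pics/ and viewed, at most 14 in all, crops included, and the job is handed in when it is done.

Besides the shell and the picture viewer there is one more tool, called as name(argument=value, ...), one argument or row to a line, values as JSON. jog_arm: Moves the arm, as the interface text tells. Its arguments: {"type":"object","properties":{"moves":{"type":"array"}},"required":["moves"]}

```bash
ls; mkdir -p pics; python3 - <<'E'
from plant import *
import cv2,numpy as np
s=state();print(s)
f=grab_frame("top");cv2.imwrite("pics/top0.png",f["color"])
print(f["R"],f["t"],f["fx"],f["cx"],f["cy"])
for n in ["door","frame","button_left","stick","long_block","slice","offcut","nest_tray","snail_tray"]:
    for r in regions_of(n,f)[:4]: print(n,round(r["p"],2),np.round(r["rect"]),r["pixels"].sum())
g=grab_frame("scene");cv2.imwrite("pics/scene0.png",g["color"])
E
```

```text
pics
{'time': 0.0, 'joint_pos': array([ 1.19199372e+00,  5.33796246e-02,  1.61429984e+00, -1.66220927e-05,
        1.47594645e+00, -1.18984156e-01]), 'joint_vel': array([-0.00083427,  0.00074188,  0.0009059 ,  0.00168531, -0.00024554,
        0.0004842 ]), 'joint_efforts': array([ 1.78074210e-03, -3.93674862e+01, -3.70183432e+01,  1.80771185e-04,
        7.08942898e-03,  1.32829027e-05]), 'tool_pos': array([0.16033249, 0.60345222, 0.23004539]), 'tool_rot': array([-2.42410412e-04,  1.29543276e-01,  9.91573248e-01, -9.87342177e-04]), 'contact_force': array([-0.38730498,  0.94959439, -0.15396253]), 'ft_torque': array([ 0.02269268, -0.03068724,  0.02274837]), 'grasp_force': 0.0, 'gripper_width': 1.0021306831768275}
[[ 0.08992681 -0.99594423 -0.00287253]
 [-0.97267866 -0.08720554 -0.2151544 ]
 [ 0.21403129  0.0221422  -0.97657582]] [-0.04896545  0.5843781   1.10876122] 567.0008189472759 325.3307609550379 242.63692828572613
door 0.61 [456. 317.  49.  52.] 1859
frame 0.72 [320. 295. 100.  35.] 3531
frame 0.23 [432. 307.  25.  15.] 173
button_left 0.62 [430. 309.  28.  18.] 215
stick 0.73 [304. 211.  14.  37.] 404
long_block 0.68 [369. 217.  35.  49.] 934
slice 0.92 [255. 196.  21.  21.] 308
slice 0.86 [177. 215.  16.  22.] 359
slice 0.79 [220. 200.  21.  20.] 315
slice 0.79 [185. 169.  22.  16.] 322
offcut 0.71 [432. 228.  24.  31.] 568
nest_tray 0.6 [175. 285.  86.  67.] 5085
snail_tray 0.72 [490. 322.  31.  14.] 222
snail_tray 0.57 [320. 295.  99.  40.] 3507
```

View pics/top0.png

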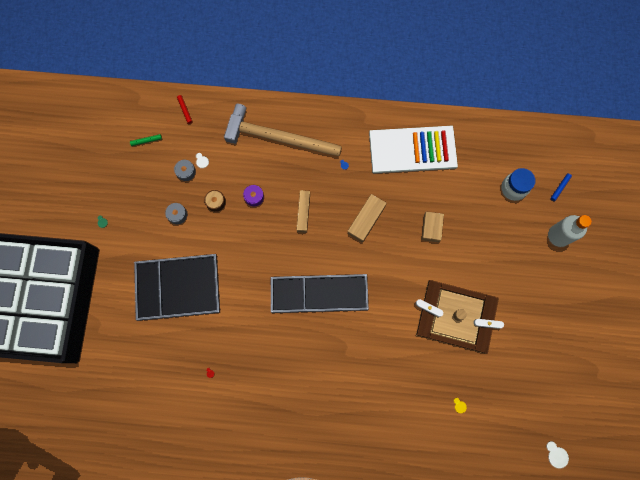

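View pics/scene0.png

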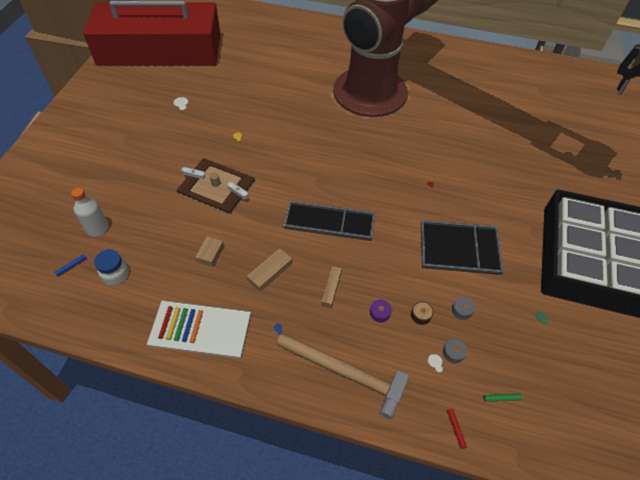

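Top view candidates:
- Slice: wooden with bark at (215,200). The look-alikes are purple (254,195) and grey (176,213) and (185,170).
- Stick: (303,211). The hammer handle (290,138) and the pens are not it.
- Long block: (367,217). The offcut at (433,227) is the shorter one.
- Frame with door and buttons: (457,317), with button ends at (430,308) and (489,323).
- Trays: broad at (177,287), slot on its left; slender at (320,294), square compartment on its left.

```bash
cat > h.py <<'E'
from plant import *
import cv2,numpy as np
from scipy.spatial.transform import Rotation as Ro
def cloud(f):
    v,u=np.mgrid[:480,:640]; d=f["depth"]
    c=np.stack([(u-f["cx"])/f["fx"]*d,(v-f["cy"])/f["fy"]*d,d],-1)
    return (c-f["t"])@f["R"]
def plane(f,uv,z):
    uv=np.asarray(uv,float).reshape(-1,2)
    r=np.c_[(uv[:,0]-f["cx"])/f["fx"],(uv[:,1]-f["cy"])/f["fy"],np.ones(len(uv))]@f["R"]
    C=-f["R"].T@f["t"]
    return (C+r*((z-C[2])/r[:,2])[:,None])[:,:2]
def rect(f,mask,z):
    """biggest blob of mask -> centre, (long, short), angle of the long axis in world, [-90,90)"""
    n,l,st,_=cv2.connectedComponentsWithStats(mask.astype(np.uint8))
    k=1+np.argmax(st[1:,4]); m=l==k
    v,u=np.nonzero(m); p=plane(f,np.c_[u,v],z)*1000
    (c,s,a)=cv2.minAreaRect(p.astype(np.float32))
    if s[0]<s[1]: s=s[::-1];a+=90
    return np.round(np.array(c)),np.round(p.mean(0)),np.round(s),round((a+90)%180-90,1),m.sum()
def win(u,v,r):
    m=np.zeros((480,640),bool);m[max(0,v-r):v+r,max(0,u-r):u+r]=1;return m
def pix(f,p):
    c=f["R"]@np.asarray(p,float)+f["t"];return c[0]/c[2]*f["fx"]+f["cx"],c[1]/c[2]*f["fy"]+f["cy"]
E
python3 - <<'E'
from h import *
f=grab_frame("top");P=cloud(f);z=P[...,2]
print("cam",-f["R"].T@f["t"],"z noise",z[230:250,380:400].std(),z[230:250,380:400].mean())
hsv=cv2.cvtColor(f["color"],cv2.COLOR_BGR2HSV)
for n,u,v,r,h in [("slice",215,200,16,.022),("stick",303,211,25,.022),("long",367,217,30,.024),("off",433,227,20,.024)]:
    print(n,rect(f,win(u,v,r)&(abs(z-h)<.006),h))
bright=(hsv[...,2]>170)&(hsv[...,1]<60)
print("bL",rect(f,win(430,308,17)&bright,.027));print("bR",rect(f,win(489,323,17)&bright,.027))
w=win(457,317,50)
print("frame",rect(f,w&(z>.008),.014),"knob",rect(f,win(460,315,15)&(z>.032),.04))
for n,u,v,r in [("nest",177,287,50),("snail",320,294,58)]:
    m=win(u,v,r)&(hsv[...,1]<90)
    print(n,rect(f,m,.012))
    fl=win(u,v,r)&(hsv[...,2]<55)
    k,l,st,c=cv2.connectedComponentsWithStats(fl.astype(np.uint8))
    for i in range(1,k):
        if st[i,4]>200: print("  floor",rect(f,l==i,.004))
a=cv2.resize(f["color"][150:345,150:350],None,fx=3,fy=3)
b=cv2.resize(f["color"][270:360,410:505],None,fx=3,fy=3)
a[:b.shape[0]*0+1]=0
cv2.imwrite("pics/c1.png",a)
E
```

```text
cam [ 0.33550582 -0.02235626  1.20838026] z noise 0.06038192664936503 0.0031986341150555962
slice (array([670., 254.]), array([670., 254.]), array([44., 41.]), 7.4, np.int64(310))
stick (array([663.,  59.]), array([662.,  59.]), array([91., 22.]), 1.3, np.int64(404))
long (array([660., -80.]), array([660., -80.]), array([101.,  40.]), -26.8, np.int64(817))
off (array([ 653., -223.]), array([ 653., -223.]), array([61., 41.]), -2.9, np.int64(516))
bL (array([ 477., -224.]), array([ 477., -224.]), array([59., 13.]), 68.1, np.int64(171))
bR (array([ 455., -348.]), array([ 455., -348.]), array([58., 14.]), 88.8, np.int64(181))
frame (array([ 466., -288.]), array([ 466., -286.]), array([187., 122.]), 80.4, np.int64(4080)) knob (array([ 467., -286.]), array([ 467., -285.]), array([22., 21.]), -41.3, np.int64(100))
nest (array([474., 312.]), array([474., 312.]), array([177., 127.]), -79.3, np.int64(4920))
  floor (array([480., 291.]), array([480., 291.]), array([116., 116.]), -79.6, np.int64(2881))
  floor (array([465., 375.]), array([464., 375.]), array([116.,  46.]), 11.1, np.int64(1138))
snail (array([488.,   8.]), array([487.,   8.]), array([205.,  77.]), -83.2, np.int64(3507))
```

View pics/c1.png

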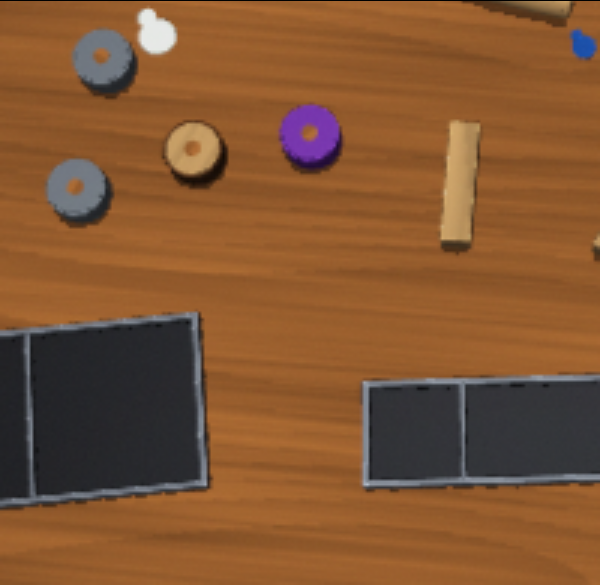

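The crop shows the bark-edged wood slice at (193,150) between the grey and purple look-alikes, so that is the one. I'm writing a small planner that gives the turn and the tool-frame shifts.

```bash
cat > go.py <<'E'
"""go.py x y z(mm) phi(deg, closing axis) : turn about tool z, then shift in the turned frame"""
import sys
from h import *
def plan(x,y,z,phi,p=None,quiet=0):
    s=state();R=Ro.from_quat(s["tool_rot"],scalar_first=True).as_matrix();p=s["tool_pos"]*1000
    f0=np.degrees(np.arctan2(R[1,1],R[0,1]));d=(phi-f0+90)%180-90
    a=np.radians(f0+d);D=(np.array([x,y,z])-p)/10
    t=[-np.sin(a)*D[0]+np.cos(a)*D[1],np.cos(a)*D[0]+np.sin(a)*D[1],-D[2]]
    n=int(np.ceil(np.linalg.norm(t[:2])/4.1))
    print("at",np.round(p),"phi",round(f0,1),"tilt",np.round(R[:2,2],3),"turn",round(-np.radians(d),3),"shift",np.round(t,2),
      "| n",n,"xy/row",np.round(np.array(t[:2])/max(n,1),2),"t",round(s["time"],1),"w",round(s["gripper_width"]*85.4,1),"gf",round(s["grasp_force"],1))
if __name__=="__main__":
    plan(*map(float,sys.argv[1:5]))
E
python3 go.py 670 254 120 0
```

```text
at [161. 604. 231.] phi 75.1 tilt [-0.  0.] turn 1.311 shift [-35.    50.94  11.13] | n 16 xy/row [-2.19  3.18] t 0.6 w 85.1 gf 0.0
```

jog_arm(
  moves=[
    [[7, 0, 0, 0, 0, 0, 0.12], [7, 0, 0, 0, 0, 0, 0.12], [7, 0, 0, 0, 0, 0, 0.12], [7, 0, 0, 0, 0, 0, 0.12], [7, 0, 0, 0, 0, 0, 0.12], [7, 0, 0, 0, 0, 0, 0.12], [7, 0, 0, 0, 0, 0, 0.12], [7, 0, 0, 0, 0, 0, 0.12], [7, 0, 0, 0, 0, 0, 0.12], [7, 0, 0, 0, 0, 0, 0.12], [7, 0, 0, 0, 0, 0, 0.11], [7, -2.2, 3.2, 0, 0, 0, 0], [7, -2.2, 3.2, 0, 0, 0, 0], [7, -2.2, 3.2, 0, 0, 0, 0], [7, -2.2, 3.2, 0, 0, 0, 0], [7, -2.2, 3.2, 0, 0, 0, 0], [7, -2.2, 3.2, 0, 0, 0, 0], [7, -2.2, 3.2, 0, 0, 0, 0], [7, -2.2, 3.2, 0, 0, 0, 0], [7, -2.2, 3.2, 0, 0, 0, 0]],
  ],
)

```text
time: 2.27
tool_pos: [0.4501, 0.405, 0.2316]
tool_rot: [-0.0, 0.707, 0.707, 0.0]
contact_force: [0.7, 1.0, -0.3]
gripper_width: 0.821
grasp_force: 0.0
```

jog_arm(
  moves=[
    [[7, -2.2, 3.2, 0.5, 0, 0, 0], [7, -2.2, 3.2, 1, 0, 0, 0], [7, -2.2, 3.2, 1, 0, 0, 0], [7, -2.2, 3.2, 1, 0, 0, 0], [7, -2.2, 3.2, 1, 0, 0, 0], [7, -2.2, 3.2, 1, 0, 0, 0], [7, -2.2, 3, 1, 0, 0, 0], [7, 0, 0, 2, 0, 0, 0], [7, 0, 0, 2, 0, 0, 0], [7, 0, 0, 0, 0, 0, 0], [7, 0, 0, 0, 0, 0, 0]],
  ],
)

```text
time: 3.18
tool_pos: [0.6698, 0.2521, 0.1244]
tool_rot: [-0.001, 0.707, 0.707, -0.002]
contact_force: [-0.2, 0.1, -0.1]
gripper_width: 0.822
grasp_force: 0.0
```

```bash
python3 - <<'E'
from h import *
f=grab_frame("wrist");cv2.imwrite("pics/w1.png",f["color"])
P=cloud(f);z=P[...,2]
m=(abs(z-.022)<.006)&(np.hypot(P[...,0]-.67,P[...,1]-.254)<.035)
print(rect(f,m,.022),m.sum())
E
python3 go.py 670 254 6 0
```

```text
(array([668., 258.]), array([668., 258.]), array([44., 44.]), 54.2, np.int64(2709)) 2709
at [671. 253. 126.] phi 0.1 tilt [-0. -0.] turn 0.001 shift [ 0.13 -0.07 12.05] | n 1 xy/row [ 0.13 -0.07] t 3.2 w 70.2 gf 0.0
```

View pics/w1.png

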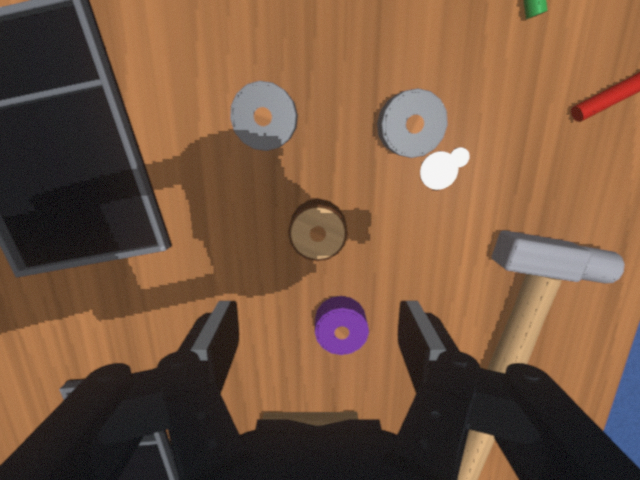

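The wrist view shows the wooden slice at (318,230), purple at (342,330) and grey at (264,115) and (414,122). The fitted position agrees with the top view, so I'm descending.

jog_arm(
  moves=[
    [[7, 0.3, -0.1, 3, 0, 0, 0], [7, 0, 0, 3, 0, 0, 0], [7, 0, 0, 3, 0, 0, 0], [7, 0, 0, 2, 0, 0, 0], [7, 0, 0, 1, 0, 0, 0], [4, 0, 0, 0, 0, 0, 0], [4, 0, 0, 0, 0, 0, 0], [4, 0, 0, 0, 0, 0, 0], [4, 0, 0, 0, 0, 0, 0], [4, 0, 0, 0, 0, 0, 0], [4, 0, 0, 0, 0, 0, 0]],
  ],
)

```text
time: 4.15
tool_pos: [0.6717, 0.2561, 0.0091]
tool_rot: [0.001, 0.707, 0.707, 0.002]
contact_force: [1.2, 0.3, 5.7]
gripper_width: 0.487
grasp_force: 61.2
```

```bash
python3 go.py 480 74 60 0
```

```text
at [672. 256.   9.] phi 0.1 tilt [0.004 0.001] turn 0.001 shift [-18.21 -19.17  -5.09] | n 7 xy/row [-2.6  -2.74] t 4.2 w 41.6 gf 61.2
```

jog_arm(
  moves=[
    [[4, 0, 0, -2, 0, 0, 0], [4, 0, 0, -3, 0, 0, 0], [4, -2.6, -2.7, -1, 0, 0, 0], [4, -2.6, -2.7, 0, 0, 0, 0], [4, -2.6, -2.7, 0, 0, 0, 0], [4, -2.6, -2.7, 0, 0, 0, 0], [4, -2.6, -2.7, 0, 0, 0, 0], [4, -2.6, -2.7, 0, 0, 0, 0], [4, -2.6, -2.7, 0, 0, 0, 0], [4, 0, 0, 0, 0, 0, 0], [4, 0, 0, 0, 0, 0, 0]],
  ],
)

```text
time: 5.07
tool_pos: [0.4795, 0.0724, 0.0659]
tool_rot: [-0.0, 0.708, 0.707, -0.0]
contact_force: [1.1, 0.8, -0.1]
gripper_width: 0.486
grasp_force: 60.8
```

```bash
python3 go.py 480 74 60 0; python3 - <<'E'
from h import *
f=grab_frame("wrist");cv2.imwrite("pics/w2.png",f["color"])
P=cloud(f);print(pix(f,state()["tool_pos"]))
f=grab_frame("top");P=cloud(f)
m=(P[...,2]>.015)&(np.hypot(P[...,0]-.67,P[...,1]-.254)<.04);print("left behind",m.sum())
E
```

```text
at [480.  72.  66.] phi -0.1 tilt [-0.  0.] turn -0.001 shift [0.16 0.05 0.59] | n 1 xy/row [0.16 0.05] t 5.1 w 41.5 gf 60.8
(np.float64(323.2283012543879), np.float64(308.55477091290084))
left behind 0
```

View pics/w2.png

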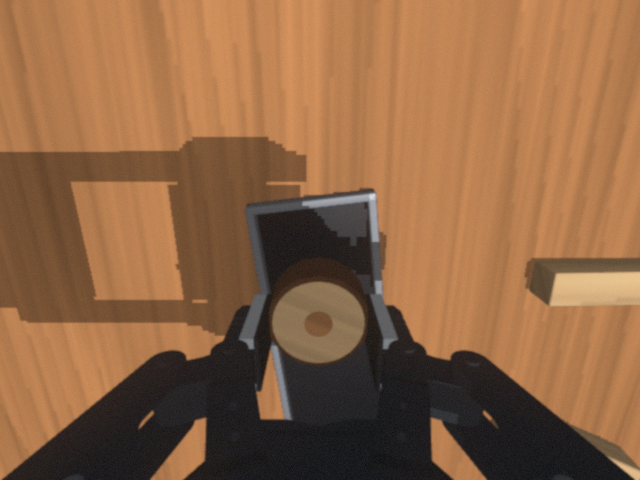

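The slice is held level at (318,322), above the square compartment. Lowering it.

jog_arm(
  moves=[
    [[4, 0.1, 0, 2.5, 0, 0, 0], [4, 0, 0, 1.5, 0, 0, 0], [4, 0, 0, 0.5, 0, 0, 0], [4, 0, 0, 0.5, 0, 0, 0], [4, 0, 0, 0, 0, 0, 0], [4, 0, 0, 0, 0, 0, 0]],
  ],
)

```text
time: 5.67
tool_pos: [0.482, 0.0746, 0.0169]
tool_rot: [0.0, 0.707, 0.708, 0.0]
contact_force: [0.3, -0.6, 0.1]
gripper_width: 0.487
grasp_force: 60.8
```

Lower a touch more, release partway, rise, and head for the stick.

jog_arm(
  moves=[
    [[4, 0, 0, 0.2, 0, 0, 0], [4, 0, 0, 0.1, 0, 0, 0], [4, 0, 0, 0, 0, 0, 0], [5.2, 0, 0, 0, 0, 0, 0], [5.2, 0, 0, 0, 0, 0, 0], [5.2, 0, 0, 0, 0, 0, 0], [5.2, 0, 0, -1, 0, 0, 0], [5.2, 0, 0, -3, 0, 0, 0], [5.2, 0, 0, -4, 0, 0, 0], [5.2, 0, 0, 0, 0, 0, 0]],
  ],
)

```text
time: 6.5
tool_pos: [0.4865, 0.0744, 0.1021]
tool_rot: [0.005, 0.707, 0.707, 0.005]
contact_force: [1.9, 0.5, 1.6]
gripper_width: 0.607
grasp_force: 0.0
```

```bash
python3 go.py 663 59 90 91.3; python3 - <<'E'
from h import *
f=grab_frame("wrist");P=cloud(f);z=P[...,2]
m=(abs(z-.026)<.006)&(np.hypot(P[...,0]-.48,P[...,1]-.073)<.045)
print(rect(f,m,.026),np.percentile(z[m],[5,50,95]))
E
```

```text
at [486.  74. 102.] phi 0.1 tilt [0.014 0.   ] turn 1.549 shift [17.61  1.94  1.21] | n 5 xy/row [3.52 0.39] t 6.5 w 51.9 gf 0.0
(array([480.,  76.]), array([480.,  76.]), array([45., 43.]), -81.5, np.int64(3251)) [0.02563543 0.02707776 0.02814065]
```

The slice is flat, within 3 mm of its target. Next, the stick.

jog_arm(
  moves=[
    [[5.2, 0, 0, 0, 0, 0, 0.12], [5.2, 0, 0, 0, 0, 0, 0.12], [5.2, 0, 0, 0, 0, 0, 0.12], [5.2, 0, 0, 0, 0, 0, 0.12], [5.2, 0, 0, 0, 0, 0, 0.12], [5.2, 0, 0, 0, 0, 0, 0.12], [5.2, 0, 0, 0, 0, 0, 0.12], [5.2, 0, 0, 0, 0, 0, 0.12], [5.2, 0, 0, 0, 0, 0, 0.12], [5.2, 0, 0, 0, 0, 0, 0.12], [5.2, 0, 0, 0, 0, 0, 0.12], [5.2, 0, 0, 0, 0, 0, 0.12], [5.2, 0, 0, 0, 0, 0, 0.11], [5.2, 3.5, 0.4, 0, 0, 0, 0], [5.2, 3.5, 0.4, 0, 0, 0, 0], [5.2, 3.5, 0.4, 0, 0, 0, 0], [5.2, 3.5, 0.4, 0, 0, 0, 0], [5.2, 3.5, 0.4, 0, 0, 0, 0], [5.2, 0, 0, 0, 0, 0, 0], [5.2, 0, 0, 0, 0, 0, 0]],
  ],
)

```text
time: 8.22
tool_pos: [0.657, 0.0578, 0.092]
tool_rot: [-0.0, 1.0, 0.011, -0.001]
contact_force: [-0.2, 0.2, -0.5]
gripper_width: 0.608
grasp_force: 0.0
```

```bash
python3 - <<'E'
from h import *
f=grab_frame("wrist");P=cloud(f);z=P[...,2]
m=(abs(z-.022)<.006)&(np.hypot(P[...,0]-.663,P[...,1]-.059)<.06)
print(rect(f,m,.022))
E
python3 go.py 663 59 11 91.3
```

```text
(array([662.,  62.]), array([664.,  62.]), array([91., 22.]), 0.9, np.int64(4538))
at [656.  58.  92.] phi -88.8 tilt [-0.002  0.   ] turn -0.001 shift [ 0.72 -0.07  8.12] | n 1 xy/row [ 0.72 -0.07] t 8.3 w 52.2 gf 0.0
```

jog_arm(
  moves=[
    [[5.2, 0.7, -0.2, 0, 0, 0, 0], [4.5, 0, 0, 3, 0, 0, 0], [4.5, 0, 0, 3, 0, 0, 0], [4.5, 0, 0, 1.5, 0, 0, 0], [4.5, 0, 0, 0.6, 0, 0, 0], [1.8, 0, 0, 0, 0, 0, 0], [1.8, 0, 0, 0, 0, 0, 0], [1.8, 0, 0, 0, 0, 0, 0], [1.8, 0, 0, 0, 0, 0, 0], [1.8, 0, 0, 0, 0, 0, 0], [1.8, 0, 0, 0, 0, 0, 0], [1.8, 0, 0, 0, 0, 0, 0]],
  ],
)

```text
time: 9.27
tool_pos: [0.6642, 0.0603, 0.0136]
tool_rot: [0.0, 1.0, 0.011, 0.001]
contact_force: [-1.3, 0.2, 3.4]
gripper_width: 0.234
grasp_force: 60.1
```

```bash
python3 go.py 465 375 75 100.5
```

```text
at [664.  60.  14.] phi -88.8 tilt [ 0.002 -0.   ] turn -0.161 shift [-13.85 -34.57  -6.14] | n 10 xy/row [-1.39 -3.46] t 9.3 w 20.0 gf 60.1
```

jog_arm(
  moves=[
    [[1.8, 0, 0, -2, 0, 0, 0], [1.8, 0, 0, -3, 0, 0, -0.08], [1.8, 0, 0, -1.2, 0, 0, -0.08], [1.8, -1.4, -3.5, 0, 0, 0, 0], [1.8, -1.4, -3.5, 0, 0, 0, 0], [1.8, -1.4, -3.5, 0, 0, 0, 0], [1.8, -1.4, -3.5, 0, 0, 0, 0], [1.8, -1.4, -3.5, 0, 0, 0, 0], [1.8, -1.4, -3.5, 0, 0, 0, 0], [1.8, -1.4, -3.5, 0, 0, 0, 0], [1.8, -1.4, -3.5, 0, 0, 0, 0], [1.8, -1.4, -3.5, 0, 0, 0, 0], [1.8, -1.4, -3.2, 0, 0, 0, 0], [1.8, 0, 0, 0, 0, 0, 0], [1.8, 0, 0, 0, 0, 0, 0]],
  ],
)

```text
time: 10.52
tool_pos: [0.4619, 0.3774, 0.0743]
tool_rot: [0.0, 0.996, 0.092, 0.0]
contact_force: [-0.7, 0.7, -0.2]
gripper_width: 0.235
grasp_force: 59.6
```

```bash
python3 go.py 465 375 18 100.5; python3 - <<'E'
from h import *
f=grab_frame("wrist");cv2.imwrite("pics/w3.png",f["color"])
E
```

```text
at [462. 377.  74.] phi -79.4 tilt [ 0. -0.] turn 0.002 shift [0.26 0.3  5.63] | n 1 xy/row [0.26 0.3 ] t 10.5 w 20.1 gf 59.6
```

View pics/w3.png

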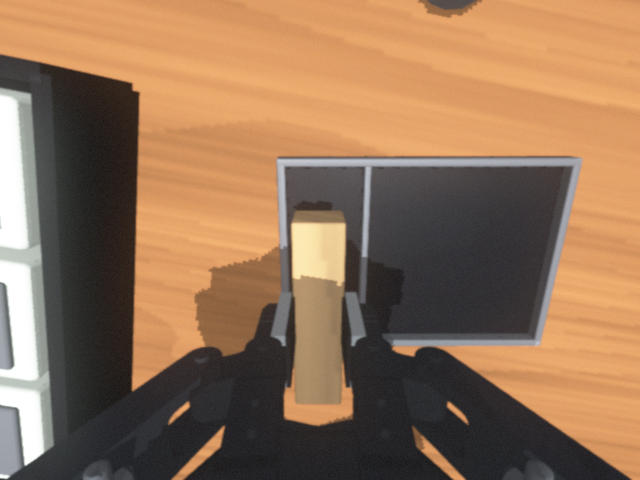

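The stick is held level at (319,300), parallel to the slot. Lowering it.

jog_arm(
  moves=[
    [[1.8, 0.2, 0.3, 3, 0, 0, 0], [1.8, 0, 0, 1.5, 0, 0, 0], [1.8, 0, 0, 0.7, 0, 0, 0], [1.8, 0, 0, 0.3, 0, 0, 0], [1.8, 0, 0, 0.2, 0, 0, 0], [1.8, 0, 0, 0, 0, 0, 0], [1.8, 0, 0, 0, 0, 0, 0]],
  ],
)

```text
time: 11.15
tool_pos: [0.4666, 0.3739, 0.0185]
tool_rot: [-0.001, 0.996, 0.091, 0.001]
contact_force: [0.5, -0.2, -0.8]
gripper_width: 0.233
grasp_force: 59.6
```

jog_arm(
  moves=[
    [[1.8, 0, 0, 0.1, 0, 0, 0], [1.8, 0, 0, 0, 0, 0, 0], [3, 0, 0, 0, 0, 0, 0], [3, 0, 0, 0, 0, 0, 0], [3, 0, 0, 0, 0, 0, 0], [3, 0, 0, -1, 0, 0, 0], [5, 0, 0, -3, 0, 0, 0], [7, 0, 0, -4, 0, 0, 0], [7, 0, 0, 0, 0, 0, 0], [7, 0, 0, 0, 0, 0, 0]],
  ],
)

```text
time: 11.98
tool_pos: [0.4678, 0.3752, 0.101]
tool_rot: [-0.002, 0.996, 0.091, 0.004]
contact_force: [-0.2, -0.0, -1.5]
gripper_width: 0.82
grasp_force: 0.0
```

```bash
python3 go.py 660 -80 100 63.2; python3 - <<'E'
from h import *
f=grab_frame("wrist");P=cloud(f);z=P[...,2]
m=(abs(z-.026)<.006)&(np.hypot(P[...,0]-.465,P[...,1]-.375)<.06)
print(rect(f,m,.026),np.percentile(z[m],[5,50,95]))
E
```

```text
at [468. 375. 101.] phi -79.6 tilt [0.007 0.004] turn 0.65 shift [37.68 31.97  0.1 ] | n 13 xy/row [2.9  2.46] t 12.0 w 70.0 gf 0.0
(array([465., 374.]), array([467., 375.]), array([91., 22.]), 10.1, np.int64(4247)) [0.02559436 0.02679635 0.02783921]
```

jog_arm(
  moves=[
    [[7, 0, 0, 0, 0, 0, 0.12], [7, 0, 0, 0, 0, 0, 0.12], [7, 0, 0, 0, 0, 0, 0.12], [7, 0, 0, 0, 0, 0, 0.12], [7, 0, 0, 0, 0, 0, 0.12], [7, 0, 0, 0, 0, 0, 0.05], [7, 2.9, 2.5, 0, 0, 0, 0], [7, 2.9, 2.5, 0, 0, 0, 0], [7, 2.9, 2.5, 0, 0, 0, 0], [7, 2.9, 2.5, 0, 0, 0, 0], [7, 2.9, 2.5, 0, 0, 0, 0], [7, 2.9, 2.5, 0, 0, 0, 0], [7, 2.9, 2.5, 0, 0, 0, 0], [7, 2.9, 2.5, 0, 0, 0, 0], [7, 2.9, 2.5, 0, 0, 0, 0], [7, 2.9, 2.5, 0, 0, 0, 0], [7, 2.9, 2.5, 0, 0, 0, 0], [7, 2.9, 2.5, 0, 0, 0, 0], [7, 2.9, 2, 0, 0, 0, 0], [7, 0, 0, 0, 0, 0, 0]],
  ],
)

```text
time: 13.7
tool_pos: [0.6585, -0.0876, 0.0948]
tool_rot: [0.001, 0.972, -0.235, -0.0]
contact_force: [-0.1, 0.7, 1.1]
gripper_width: 0.818
grasp_force: 0.0
```

```bash
python3 - <<'E'
from h import *
f=grab_frame("wrist");P=cloud(f);z=P[...,2]
m=(abs(z-.024)<.006)&(np.hypot(P[...,0]-.66,P[...,1]+.080)<.07)
print(rect(f,m,.024))
E
python3 go.py 660 -79 9 63.2
```

```text
(array([659., -78.]), array([662., -80.]), array([101.,  40.]), -26.9, np.int64(8726))
at [657. -85.  95.] phi -117.1 tilt [-0.002  0.   ] turn -0.005 shift [-0.03 -0.64  8.55] | n 1 xy/row [-0.03 -0.64] t 13.8 w 70.0 gf 0.0
```

jog_arm(
  moves=[
    [[7, 0, -0.6, 2, 0, 0, 0], [7, 0, 0, 3, 0, 0, 0], [7, 0, 0, 2, 0, 0, 0], [7, 0, 0, 1, 0, 0, 0], [7, 0, 0, 0.5, 0, 0, 0], [3.6, 0, 0, 0, 0, 0, 0], [3.6, 0, 0, 0, 0, 0, 0], [3.6, 0, 0, 0, 0, 0, 0], [3.6, 0, 0, 0, 0, 0, 0], [3.6, 0, 0, 0, 0, 0, 0], [3.6, 0, 0, 0, 0, 0, 0], [3.6, 0, 0, 0, 0, 0, 0], [3.6, 0, 0, -2, 0, 0, 0], [3.6, 0, 0, -3, 0, 0, 0], [3.6, 0, 0, -2, 0, 0, 0], [3.6, 0, 0, 0, 0, 0, 0]],
  ],
)

```text
time: 15.08
tool_pos: [0.6635, -0.0775, 0.0871]
tool_rot: [0.0, 0.973, -0.232, 0.005]
contact_force: [2.3, -0.7, -0.3]
gripper_width: 0.446
grasp_force: 61.8
```

```bash
python3 go.py 492 -26 80 6.8
```

```text
at [664. -77.  87.] phi -116.8 tilt [ 0.009 -0.002] turn 0.984 shift [-7.14 16.42  0.71] | n 5 xy/row [-1.43  3.28] t 15.1 w 38.1 gf 61.8
```

jog_arm(
  moves=[
    [[3.6, 0, 0, 0, 0, 0, 0.123], [3.6, 0, 0, 0, 0, 0, 0.123], [3.6, 0, 0, 0, 0, 0, 0.123], [3.6, 0, 0, 0, 0, 0, 0.123], [3.6, 0, 0, 0, 0, 0, 0.123], [3.6, 0, 0, 0, 0, 0, 0.123], [3.6, 0, 0, 0, 0, 0, 0.123], [3.6, 0, 0, 0, 0, 0, 0.123], [3.6, -1.4, 3.2, 0, 0, 0, 0], [3.6, -1.4, 3.2, 0, 0, 0, 0], [3.6, -1.4, 3.2, 0, 0, 0, 0], [3.6, -1.4, 3.2, 0, 0, 0, 0], [3.6, -1.4, 3.2, 0, 0, 0, 0], [3.6, 0, 0, 0, 0, 0, 0], [3.6, 0, 0, 0, 0, 0, 0]],
  ],
)

```text
time: 16.33
tool_pos: [0.4901, -0.0253, 0.0791]
tool_rot: [0.001, 0.748, -0.664, -0.001]
contact_force: [0.1, -0.2, -0.3]
gripper_width: 0.44
grasp_force: 61.8
```

```bash
python3 go.py 492 -26 18 6.8; python3 - <<'E'
from h import *
f=grab_frame("wrist");cv2.imwrite("pics/w4.png",f["color"])
E
```

```text
at [490. -25.  79.] phi -173.2 tilt [-0.003  0.001] turn 0.0 shift [ 0.09 -0.18  6.11] | n 1 xy/row [ 0.09 -0.18] t 16.3 w 37.6 gf 61.8
```

View pics/w4.png

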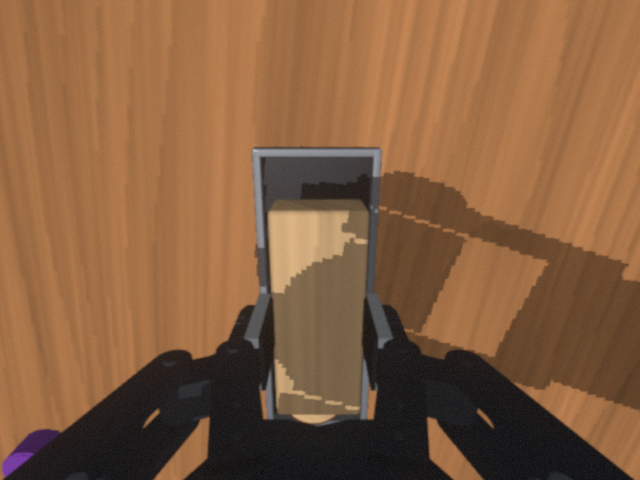

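The long block is held level at (318,305), in line with the long compartment. Lowering it.

jog_arm(
  moves=[
    [[3.6, 0.1, -0.2, 3, 0, 0, 0], [3.6, 0, 0, 2, 0, 0, 0], [3.6, 0, 0, 0.8, 0, 0, 0], [3.6, 0, 0, 0.3, 0, 0, 0], [3.6, 0, 0, 0.1, 0, 0, 0], [3.6, 0, 0, 0, 0, 0, 0], [3.6, 0, 0, 0, 0, 0, 0]],
  ],
)

```text
time: 16.97
tool_pos: [0.4965, -0.0272, 0.0206]
tool_rot: [-0.001, 0.748, -0.664, 0.001]
contact_force: [-0.5, 0.1, -0.7]
gripper_width: 0.445
grasp_force: 61.8
```

jog_arm(
  moves=[
    [[3.6, 0, 0.2, 0.2, 0, 0, 0], [3.6, 0, 0, 0.2, 0, 0, 0], [3.6, 0, 0, 0, 0, 0, 0], [3.6, 0, 0, 0, 0, 0, 0]],
  ],
)

```text
time: 17.3
tool_pos: [0.4941, -0.0273, 0.0172]
tool_rot: [-0.0, 0.748, -0.664, 0.001]
contact_force: [-3.0, 0.5, 7.8]
gripper_width: 0.447
grasp_force: 62.7
```

Contact. Release, rise, then look.

jog_arm(
  moves=[
    [[4.8, 0, 0, 0, 0, 0, 0], [4.8, 0, 0, 0, 0, 0, 0], [4.8, 0, 0, 0, 0, 0, 0], [4.8, 0, 0, -1, 0, 0, 0], [3, 0, 0, -3, 0, 0, 0], [2, 0, 0, -4, 0, 0, 0], [2, 0, 0, 0, 0, 0, 0], [2, 0, 0, 0, 0, 0, 0]],
  ],
)

```text
time: 17.97
tool_pos: [0.4958, -0.0276, 0.0993]
tool_rot: [-0.002, 0.748, -0.664, 0.003]
contact_force: [-0.5, 0.3, -0.2]
gripper_width: 0.234
grasp_force: 0.0
```

```bash
python3 - <<'E'
from h import *
f=grab_frame("wrist");P=cloud(f);z=P[...,2]
m=(abs(z-.028)<.006)&(np.hypot(P[...,0]-.492,P[...,1]+.026)<.065)
print(rect(f,m,.028),np.percentile(z[m],[5,50,95]))
f=grab_frame("top");P=cloud(f);z=P[...,2]
hsv=cv2.cvtColor(f["color"],cv2.COLOR_BGR2HSV);bright=(hsv[...,2]>170)&(hsv[...,1]<60)
print("bL",rect(f,win(430,308,17)&bright,.027));print("bR",rect(f,win(489,323,17)&bright,.027))
E
python3 go.py 477 -224 60 -21.9
```

```text
(array([494., -27.]), array([495., -33.]), array([100.,  40.]), -83.2, np.int64(8323)) [0.02760513 0.02881432 0.02984605]
bL (array([ 476., -224.]), array([ 476., -224.]), array([59., 14.]), 68.1, np.int64(183))
bR (array([ 455., -348.]), array([ 455., -348.]), array([58., 14.]), 88.8, np.int64(182))
at [493. -27.  95.] phi -173.2 tilt [ 0. -0.] turn 0.501 shift [18.87 -5.86  3.54] | n 5 xy/row [ 3.77 -1.17] t 18.1 w 19.8 gf 0.0
```

The long block is flat and within 2 mm. Joint 6 is near its limit, so I'm taking the half turn back to φ = -21.9° with a −2.64 rad turn.

jog_arm(
  moves=[
    [[2, 0, 0, 0, 0, 0, -0.12], [2, 0, 0, 0, 0, 0, -0.12], [2, 0, 0, 0, 0, 0, -0.12], [2, 0, 0, 0, 0, 0, -0.12], [2, 0, 0, 0, 0, 0, -0.12], [2, 0, 0, 0, 0, 0, -0.12], [2, 0, 0, 0, 0, 0, -0.12], [2, 0, 0, 0, 0, 0, -0.12], [2, 0, 0, 0, 0, 0, -0.12], [2, 0, 0, 0, 0, 0, -0.12], [2, 0, 0, 0, 0, 0, -0.12], [2, 0, 0, 0, 0, 0, -0.12], [2, 0, 0, 0, 0, 0, -0.12], [2, 0, 0, 0, 0, 0, -0.12], [2, 0, 0, 0, 0, 0, -0.12], [2, 0, 0, 0, 0, 0, -0.12], [2, 0, 0, 0, 0, 0, -0.12], [2, 0, 0, 0, 0, 0, -0.12], [2, 0, 0, 0, 0, 0, -0.12], [2, 0, 0, 0, 0, 0, -0.12]],
  ],
)

```text
time: 19.73
tool_pos: [0.4917, -0.0268, 0.0933]
tool_rot: [-0.001, 0.888, 0.459, -0.002]
contact_force: [0.5, -0.4, 0.2]
gripper_width: 0.234
grasp_force: 0.0
```

jog_arm(
  moves=[
    [[2, 0, 0, 0, 0, 0, -0.12], [2, 0, 0, 0, 0, 0, -0.12], [2, 0, 0, 0, 0, 0, 0], [2, 0, 0, 0, 0, 0, 0]],
  ],
)

```text
time: 20.07
tool_pos: [0.4921, -0.0269, 0.0938]
tool_rot: [-0.001, 0.83, 0.558, -0.001]
contact_force: [-0.9, 0.5, -0.1]
gripper_width: 0.233
grasp_force: 0.0
```

```bash
python3 go.py 476 -224 60 -21.9
```

```text
at [492. -27.  94.] phi -22.1 tilt [-0.003  0.001] turn -0.004 shift [-18.89   5.86   3.38] | n 5 xy/row [-3.78  1.17] t 20.1 w 19.9 gf 0.0
```

jog_arm(
  moves=[
    [[2, -3.8, 1.2, 0, 0, 0, 0], [2, -3.8, 1.2, 0, 0, 0, 0], [2, -3.8, 1.2, 0, 0, 0, 0], [2, -3.8, 1.2, 0, 0, 0, 0], [2, -3.7, 1.1, 0, 0, 0, 0], [2, 0, 0, 2, 0, 0, 0], [2, 0, 0, 0, 0, 0, 0], [2, 0, 0, 0, 0, 0, 0]],
  ],
)

```text
time: 20.73
tool_pos: [0.4757, -0.2236, 0.0734]
tool_rot: [-0.002, 0.829, 0.559, -0.001]
contact_force: [-0.0, 1.5, -0.6]
gripper_width: 0.23
grasp_force: 0.0
```

```bash
python3 - <<'E'
from h import *
f=grab_frame("wrist");P=cloud(f);z=P[...,2]
cv2.imwrite("pics/w5.png",f["color"])
hsv=cv2.cvtColor(f["color"],cv2.COLOR_BGR2HSV)
for c in [(.477,-.224),(.455,-.348)]:
    m=(abs(z-.027)<.006)&(hsv[...,1]<110)&(np.hypot(P[...,0]-c[0],P[...,1]-c[1])<.04)
    print(rect(f,m,.027) if m.sum()>20 else 0)
E
python3 go.py 476 -224 18 -21.9
```

```text
(array([ 474., -222.]), array([ 474., -221.]), array([62., 14.]), 67.1, np.int64(2133))
(array([ 452., -323.]), array([ 453., -322.]), array([24., 12.]), 69.5, np.int64(446))
at [ 476. -223.   74.] phi -22.0 tilt [-0.002  0.002] turn -0.002 shift [-0.07 -0.02  5.63] | n 1 xy/row [-0.07 -0.02] t 20.8 w 20.3 gf 0.0
```

View pics/w5.png

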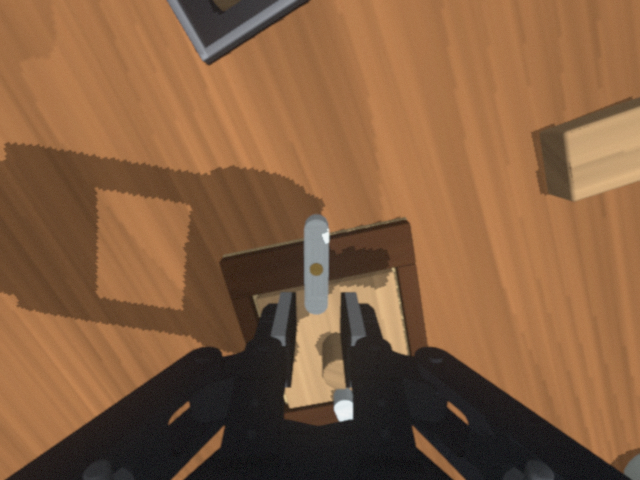

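The left bar has its pivot at (316,269), centred between the fingers. Descend and turn it.

jog_arm(
  moves=[
    [[2, 0, 0, 2.5, 0, 0, 0], [2, 0, 0, 2, 0, 0, 0], [2, 0, 0, 1.1, 0, 0, 0], [2, 0, 0, 0, 0, 0, 0], [2, 0, 0, 0, 0, 0, 0]],
  ],
)

```text
time: 21.2
tool_pos: [0.4773, -0.2235, 0.0193]
tool_rot: [-0.0, 0.828, 0.56, -0.0]
contact_force: [1.1, 0.2, 0.8]
gripper_width: 0.236
grasp_force: 0.0
```

jog_arm(
  moves=[
    [[2, 0, 0, 0, 0, 0, 0.12], [2, 0, 0, 0, 0, 0, 0.12], [2, 0, 0, 0, 0, 0, 0.12], [2, 0, 0, 0, 0, 0, 0.12], [2, 0, 0, 0, 0, 0, 0.12], [2, 0, 0, 0, 0, 0, 0.12], [2, 0, 0, 0, 0, 0, 0.12], [2, 0, 0, 0, 0, 0, 0.12], [2, 0, 0, 0, 0, 0, 0.12], [2, 0, 0, 0, 0, 0, 0.12], [2, 0, 0, 0, 0, 0, 0.12], [2, 0, 0, 0, 0, 0, 0.12], [2, 0, 0, 0, 0, 0, 0]],
  ],
)

```text
time: 22.28
tool_pos: [0.4781, -0.2244, 0.0209]
tool_rot: [0.0, 0.992, -0.127, 0.001]
contact_force: [0.4, 0.7, 0.6]
gripper_width: 0.235
grasp_force: 0.4
```

jog_arm(
  moves=[
    [[2, 0, 0, -2, 0, 0, 0], [2, 0, 0, -4, 0, 0, 0], [2, 0, 0, -2, 0, 0, 0], [2, 0, 0, 0, 0, 0, 0]],
  ],
)

```text
time: 22.62
tool_pos: [0.4815, -0.2269, 0.107]
tool_rot: [0.003, 0.992, -0.124, 0.006]
contact_force: [0.9, -0.4, 1.0]
gripper_width: 0.235
grasp_force: 0.0
```

```bash
python3 - <<'E'
from h import *
for n in ["wrist","top"]:
    f=grab_frame(n);P=cloud(f);z=P[...,2]
    hsv=cv2.cvtColor(f["color"],cv2.COLOR_BGR2HSV)
    for c in [(.476,-.224),(.455,-.348)]:
        m=(abs(z-.027)<.006)&(hsv[...,1]<110)&(np.hypot(P[...,0]-c[0],P[...,1]-c[1])<.04)
        print(n,rect(f,m,.027) if m.sum()>20 else 0)
E
python3 go.py 455 -348 90 -1.2
```

```text
wrist (array([ 474., -222.]), array([ 475., -222.]), array([61., 14.]), -6.9, np.int64(1592))
wrist (array([ 454., -345.]), array([ 454., -345.]), array([62., 17.]), 88.5, np.int64(1931))
top (array([ 477., -224.]), array([ 477., -223.]), array([25., 15.]), 2.8, np.int64(63))
top (array([ 453., -374.]), array([ 453., -373.]), array([12.,  5.]), -24.6, np.int64(17))
at [ 479. -225.  102.] phi -104.3 tilt [ 0.004 -0.003] turn 1.342 shift [12.34  2.1   1.17] | n 4 xy/row [3.08 0.53] t 22.7 w 19.9 gf 0.0
```

The left button now stands at −1.51 rad. Next, the right one.

jog_arm(
  moves=[
    [[2, 0, 0, 0, 0, 0, 0.122], [2, 0, 0, 0, 0, 0, 0.122], [2, 0, 0, 0, 0, 0, 0.122], [2, 0, 0, 0, 0, 0, 0.122], [2, 0, 0, 0, 0, 0, 0.122], [2, 0, 0, 0, 0, 0, 0.122], [2, 0, 0, 0, 0, 0, 0.122], [2, 0, 0, 0, 0, 0, 0.122], [2, 0, 0, 0, 0, 0, 0.122], [2, 0, 0, 0, 0, 0, 0.122], [2, 0, 0, 0, 0, 0, 0.122], [2, 3.1, 0.5, 0, 0, 0, 0], [2, 3.1, 0.5, 0, 0, 0, 0], [2, 3.1, 0.5, 0, 0, 0, 0], [2, 3.1, 0.6, 1, 0, 0, 0], [2, 0, 0, 1, 0, 0, 0], [2, 0, 0, 0, 0, 0, 0], [2, 0, 0, 0, 0, 0, 0]],
  ],
)

```text
time: 24.22
tool_pos: [0.4522, -0.3463, 0.077]
tool_rot: [0.0, -0.699, 0.715, 0.002]
contact_force: [0.0, 0.7, 0.2]
gripper_width: 0.236
grasp_force: 0.0
```

```bash
python3 - <<'E'
from h import *
f=grab_frame("wrist");P=cloud(f);z=P[...,2]
hsv=cv2.cvtColor(f["color"],cv2.COLOR_BGR2HSV)
c=(.455,-.347)
m=(abs(z-.027)<.005)&(hsv[...,1]<110)&(np.hypot(P[...,0]-c[0],P[...,1]-c[1])<.04)
print(rect(f,m,.027))
E
python3 go.py 455 -347 18 -1.2
```

```text
(array([ 453., -347.]), array([ 453., -348.]), array([61., 14.]), 89.1, np.int64(2032))
at [ 453. -346.   78.] phi 178.7 tilt [-0.002  0.002] turn -0.001 shift [ 0.05 -0.21  6.  ] | n 1 xy/row [ 0.05 -0.21] t 24.3 w 19.7 gf 0.0
```

jog_arm(
  moves=[
    [[2, 0, -0.1, 2.5, 0, 0, 0], [2, 0, 0, 2, 0, 0, 0], [2, 0, 0, 1.4, 0, 0, 0], [2, 0, 0, 0, 0, 0, 0], [2, 0, 0, 0, 0, 0, 0]],
  ],
)

```text
time: 24.68
tool_pos: [0.4543, -0.3465, 0.0199]
tool_rot: [0.0, -0.699, 0.715, 0.001]
contact_force: [0.4, -0.3, 0.6]
gripper_width: 0.237
grasp_force: 0.0
```

jog_arm(
  moves=[
    [[2, 0, 0, 0, 0, 0, -0.12], [2, 0, 0, 0, 0, 0, -0.12], [2, 0, 0, 0, 0, 0, -0.12], [2, 0, 0, 0, 0, 0, -0.12], [2, 0, 0, 0, 0, 0, -0.12], [2, 0, 0, 0, 0, 0, -0.12], [2, 0, 0, 0, 0, 0, -0.12], [2, 0, 0, 0, 0, 0, -0.12], [2, 0, 0, 0, 0, 0, -0.12], [2, 0, 0, 0, 0, 0, -0.12], [2, 0, 0, 0, 0, 0, -0.12], [2, 0, 0, 0, 0, 0, -0.12], [2, 0, 0, 0, 0, 0, 0]],
  ],
)

```text
time: 25.77
tool_pos: [0.4555, -0.3478, 0.0222]
tool_rot: [0.0, 0.997, -0.076, 0.001]
contact_force: [0.2, 1.6, 0.8]
gripper_width: 0.236
grasp_force: 0.8
```

jog_arm(
  moves=[
    [[2, 0, 0, -2, 0, 0, 0], [3, 0, 0, -4, 0, 0, 0], [4.5, 0, 0, -3, 0, 0, 0], [4.5, 0, 0, 0, 0, 0, 0]],
  ],
)

```text
time: 26.1
tool_pos: [0.4586, -0.3517, 0.1201]
tool_rot: [0.005, 0.997, -0.078, 0.006]
contact_force: [0.9, -0.2, 0.8]
gripper_width: 0.529
grasp_force: 0.0
```

```bash
python3 go.py 467 -286 110 -10; python3 - <<'E'
from h import *
f=grab_frame("wrist");P=cloud(f);z=P[...,2]
cv2.imwrite("pics/w6.png",f["color"])
hsv=cv2.cvtColor(f["color"],cv2.COLOR_BGR2HSV)
for c in [(.455,-.347)]:
    m=(abs(z-.027)<.005)&(hsv[...,1]<110)&(np.hypot(P[...,0]-c[0],P[...,1]-c[1])<.04)
    print(rect(f,m,.027) if m.sum()>20 else 0)
m=(abs(z-.044)<.006)&(np.hypot(P[...,0]-.467,P[...,1]+.286)<.03)
print("knob",rect(f,m,.044))
E
```

```text
at [ 459. -352.  120.] phi -99.0 tilt [ 0.011 -0.012] turn -1.553 shift [ 6.61 -0.32  1.01] | n 2 xy/row [ 3.31 -0.16] t 26.1 w 45.2 gf 0.0
(array([ 453., -346.]), array([ 454., -347.]), array([61., 14.]), -23.5, np.int64(1458))
knob (array([ 465., -285.]), array([ 465., -285.]), array([23., 21.]), -54.2, np.int64(846))
```

View pics/w6.png

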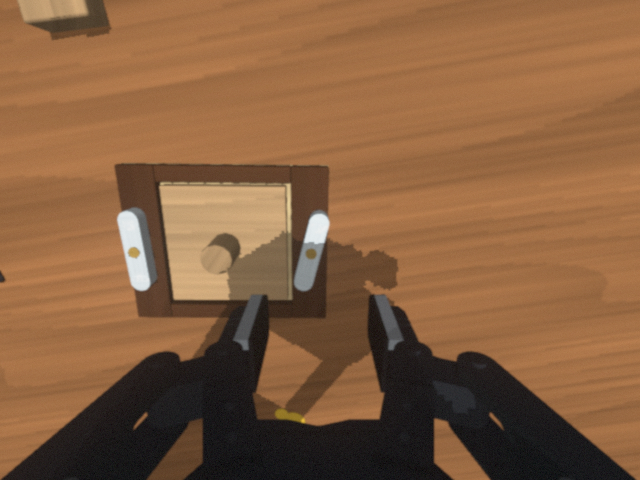

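Both bars stand clear: left at (137,250), right at (312,250) with about +1.34 rad. The knob is at (217,257), so I'm moving over it.

jog_arm(
  moves=[
    [[4.5, 0, 0, 0, 0, 0, -0.12], [4.5, 0, 0, 0, 0, 0, -0.12], [4.5, 0, 0, 0, 0, 0, -0.12], [4.5, 0, 0, 0, 0, 0, -0.12], [4.5, 0, 0, 0, 0, 0, -0.12], [4.5, 0, 0, 0, 0, 0, -0.12], [4.5, 0, 0, 0, 0, 0, -0.12], [4.5, 0, 0, 0, 0, 0, -0.12], [4.5, 0, 0, 0, 0, 0, -0.12], [4.5, 0, 0, 0, 0, 0, -0.12], [4.5, 0, 0, 0, 0, 0, -0.12], [4.5, 0, 0, 0, 0, 0, -0.12], [4.5, 0, 0, 0, 0, 0, -0.11], [4.5, 3.3, -0.2, 0, 0, 0, 0], [4.5, 3.3, -0.2, 0, 0, 0, 0], [4.5, 0, 0, 0, 0, 0, 0], [4.5, 0, 0, 0, 0, 0, 0]],
  ],
)

```text
time: 27.57
tool_pos: [0.4619, -0.2808, 0.1099]
tool_rot: [-0.0, 0.766, 0.643, -0.0]
contact_force: [-0.5, -0.5, -0.2]
gripper_width: 0.526
grasp_force: 0.0
```

```bash
python3 go.py 465.5 -285.5 20 -10
```

```text
at [ 462. -281.  110.] phi -10.0 tilt [-0.001 -0.   ] turn 0.0 shift [-0.4   0.44  8.99] | n 1 xy/row [-0.4   0.44] t 27.6 w 44.9 gf 0.0
```

jog_arm(
  moves=[
    [[4.5, -0.4, 0.4, 2, 0, 0, 0], [4.5, 0, 0, 3, 0, 0, 0], [4.5, 0, 0, 2.5, 0, 0, 0], [4.5, 0, 0, 1.3, 0, 0, 0], [4.5, 0, 0, 0, 0, 0, 0], [1.8, 0, 0, 0, 0, 0, 0], [1.8, 0, 0, 0, 0, 0, 0], [1.8, 0, 0, 0, 0, 0, 0], [1.8, 0, 0, 0, 0, 0, 0], [1.8, 0, 0, 0, 0, 0, 0], [1.8, 0, 0, 0, 0, 0, 0], [1.8, 0, 0, 0, 0, 0, 0]],
  ],
)

```text
time: 28.57
tool_pos: [0.4662, -0.2879, 0.0241]
tool_rot: [0.002, 0.766, 0.643, 0.0]
contact_force: [-1.3, -0.9, 6.7]
gripper_width: 0.231
grasp_force: 59.3
```

```bash
python3 go.py 480 291 120 10.5
```

```text
at [ 466. -288.   24.] phi -10.0 tilt [ 0.002 -0.002] turn -0.358 shift [56.67 11.9  -9.59] | n 15 xy/row [3.78 0.79] t 28.6 w 19.7 gf 59.3
```

jog_arm(
  moves=[
    [[1.8, 0, 0, -1, 0, 0, 0], [1.8, 0, 0, -2, 0, 0, 0], [1.8, 0, 0, -3, 0, 0, 0], [1.8, 0, 0, -2.5, 0, 0, -0.12], [1.8, 0, 0, -1, 0, 0, -0.12], [1.8, 0, 0, 0, 0, 0, -0.12], [1.8, 0, 0, 0, 0, 0, 0], [1.8, 0, 0, 0, 0, 0, 0]],
  ],
)

```text
time: 29.23
tool_pos: [0.4648, -0.2864, 0.1171]
tool_rot: [-0.0, 0.64, 0.768, 0.0]
contact_force: [-0.7, -0.6, -0.8]
gripper_width: 0.23
grasp_force: 58.9
```

```bash
python3 go.py 480 291 120 10.5;python3 - <<'E'
from h import *
f=grab_frame("wrist");cv2.imwrite("pics/w7.png",f["color"])
E
```

```text
at [ 465. -286.  117.] phi 10.4 tilt [-0.001  0.001] turn -0.001 shift [56.5  12.02 -0.29] | n 15 xy/row [3.77 0.8 ] t 29.2 w 19.7 gf 58.9
```

View pics/w7.png

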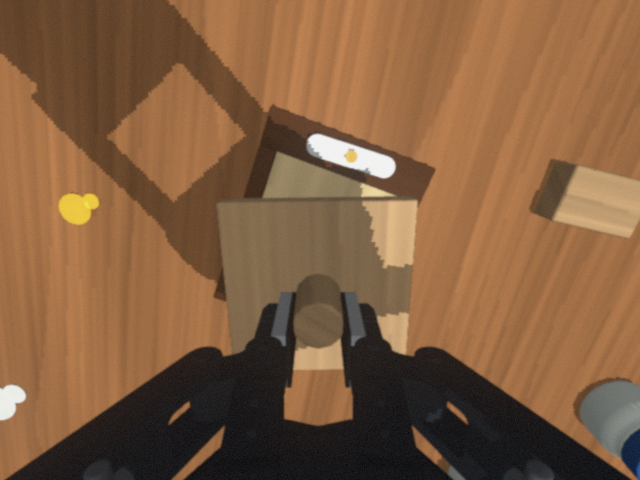

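The door is held level by its knob at (318,310) and squared to the tool. Carrying it to the broad tray.

jog_arm(
  moves=[
    [[1.8, 2, 0.4, 0, 0, 0, 0], [1.8, 3.8, 0.8, 0, 0, 0, 0], [1.8, 3.8, 0.8, 0, 0, 0, 0], [1.8, 3.8, 0.8, 0, 0, 0, 0], [1.8, 3.8, 0.8, 0, 0, 0, 0], [1.8, 3.8, 0.8, 0, 0, 0, 0], [1.8, 3.8, 0.8, 0, 0, 0, 0], [1.8, 3.8, 0.8, 0, 0, 0, 0], [1.8, 3.8, 0.8, 0, 0, 0, 0], [1.8, 3.8, 0.8, 0, 0, 0, 0], [1.8, 3.8, 0.8, 0, 0, 0, 0], [1.8, 3.8, 0.8, 0, 0, 0, 0], [1.8, 3.8, 0.8, 0, 0, 0, 0], [1.8, 3.8, 0.8, 0, 0, 0, 0], [1.8, 3.8, 0.8, 0, 0, 0, 0], [1.8, 1.5, 0.5, 0, 0, 0, 0], [1.8, 0, 0, 0, 0, 0, 0], [1.8, 0, 0, 0, 0, 0, 0]],
  ],
)

```text
time: 30.78
tool_pos: [0.4791, 0.2928, 0.1163]
tool_rot: [-0.0, 0.639, 0.77, -0.001]
contact_force: [-1.0, -0.1, -1.7]
gripper_width: 0.232
grasp_force: 58.9
```

```bash
python3 go.py 480 291 26 10.5;python3 - <<'E'
from h import *
f=grab_frame("wrist");P=cloud(f);z=P[...,2];zt=state()["tool_pos"][2]
m=(abs(z-zt)<.02)&(z<zt+.012)&(np.hypot(P[...,0]-.48,P[...,1]-.291)<.09)
print(zt,np.percentile(z[m],[5,50,95]),rect(f,m,np.median(z[m])))
E
```

```text
at [479. 293. 116.] phi 10.6 tilt [-0.002 -0.002] turn 0.002 shift [-0.19  0.05  9.03] | n 1 xy/row [-0.19  0.05] t 30.8 w 19.8 gf 58.9
0.11635249921253804 [0.10572873 0.10693982 0.11084903] (array([476., 302.]), array([474., 313.]), array([89., 82.]), 11.3, np.int64(22735))
```

jog_arm(
  moves=[
    [[1.8, -0.2, 0, 2, 0, 0, 0], [1.8, 0, 0, 3, 0, 0, 0], [1.8, 0, 0, 2, 0, 0, 0], [1.8, 0, 0, 1, 0, 0, 0], [1.8, 0, 0, 0.6, 0, 0, 0], [1.8, 0, 0, 0.3, 0, 0, 0], [1.8, 0, 0, 0, 0, 0, 0], [1.8, 0, 0, 0, 0, 0, 0]],
  ],
)

```text
time: 31.5
tool_pos: [0.4812, 0.2909, 0.0296]
tool_rot: [0.001, 0.639, 0.769, 0.001]
contact_force: [1.0, -0.2, -0.5]
gripper_width: 0.228
grasp_force: 58.9
```

jog_arm(
  moves=[
    [[1.8, 0, 0, 0.2, 0, 0, 0], [1.8, 0, 0, 0.2, 0, 0, 0], [1.8, 0, 0, 0.1, 0, 0, 0], [1.8, 0, 0, 0, 0, 0, 0], [1.8, 0, 0, 0, 0, 0, 0]],
  ],
)

```text
time: 31.92
tool_pos: [0.4807, 0.291, 0.0241]
tool_rot: [0.0, 0.639, 0.769, 0.0]
contact_force: [-0.4, -0.8, 3.3]
gripper_width: 0.232
grasp_force: 59.3
```

Contact. Release and rise clear.

jog_arm(
  moves=[
    [[3, 0, 0, 0, 0, 0, 0], [4, 0, 0, 0, 0, 0, 0], [4, 0, 0, 0, 0, 0, 0], [4, 0, 0, 0, 0, 0, 0], [4, 0, 0, -1, 0, 0, 0], [4, 0, 0, -3, 0, 0, 0], [4, 0, 0, -4, 0, 0, 0], [4, 0, 0, -4, 0, 0, 0], [4, 0, 0, -3, 0, 0, 0], [4, -4, -1, 0, 0, 0, 0], [4, -4, -1, 0, 0, 0, 0], [4, -4, -1, 0, 0, 0, 0], [4, 0, 0, 0, 0, 0, 0], [4, 0, 0, 0, 0, 0, 0]],
  ],
)

```text
time: 33.08
tool_pos: [0.4729, 0.1657, 0.1741]
tool_rot: [0.0, 0.64, 0.768, 0.001]
contact_force: [-0.3, -0.0, 0.5]
gripper_width: 0.466
grasp_force: 0.0
```

```bash
python3 - <<'E'
from h import *
f=grab_frame("top");P=cloud(f);z=P[...,2]
cv2.imwrite("pics/top9.png",f["color"])
def box(c,rad,h,pl): 
    m=(abs(z-h)<.004)&(np.hypot(P[...,0]-c[0],P[...,1]-c[1])<rad); print(rect(f,m,pl),np.round(np.percentile(z[m],[5,50,95]),4))
box((.48,.291),.02,.042,.044)
hsv=cv2.cvtColor(f["color"],cv2.COLOR_BGR2HSV)
m=(hsv[...,1]>80)&(np.hypot(P[...,0]-.48,P[...,1]-.291)<.07)&(z<.03);print("door",rect(f,m,.014),np.percentile(z[m],[5,50,95]))
box((.653,-.223),.05,.024,.024)
w=grab_frame("wrist");Q=cloud(w);h2=cv2.cvtColor(w["color"],cv2.COLOR_BGR2HSV)
m=(h2[...,1]>60)&(np.hypot(Q[...,0]-.48,Q[...,1]-.291)<.07)&(abs(Q[...,2]-.014)<.006)
print(rect(w,m,.014) if m.sum() else 0)
print(state()["contact_force"])
E
```

```text
(array([476., 291.]), array([477., 291.]), array([19., 10.]), -84.9, np.int64(37)) [0.0405 0.0422 0.0454]
door (array([463., 274.]), array([460., 275.]), array([63., 53.]), -81.6, np.int64(614)) [0.00034453 0.01339205 0.01794942]
(array([ 653., -223.]), array([ 653., -223.]), array([61., 40.]), -2.9, np.int64(474)) [0.0212 0.024  0.0272]
(array([479., 294.]), array([478., 296.]), array([90., 90.]), -78.8, np.int64(13603))
[-0.75950652  0.71705755  0.14228261]
```

View pics/top9.png

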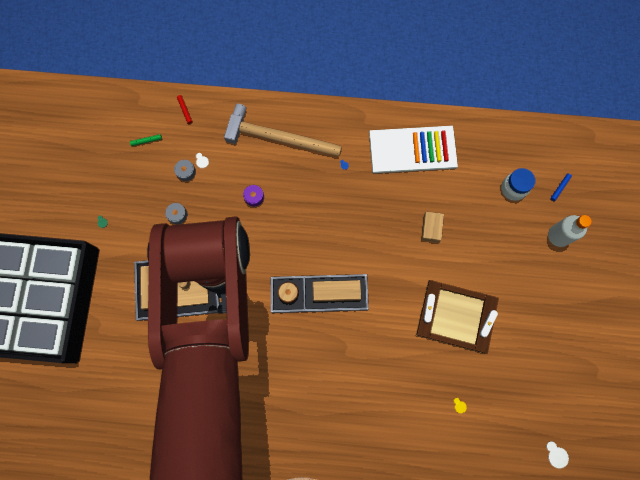

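The final picture shows the slice at (288,292) and the block at (337,291) in the slender tray. The door and stick lie in the broad tray, partly hidden by the arm; the wrist fit puts the door about 3 mm from centre and flat. The offcut at (433,227) has not moved. Handing in.

```bash
python3 -c "
from plant import *
print(job_done())"
```

```text
the job is handed in; nothing more can be done
None
```

I made up both kits and handed the job in after about 33 s of the 128 s allowed; both buttons were turned aside before I took the door out. By my camera measurements the door, stick, long block and slice lie flat within about 3 mm of their compartment centres and the short block has not moved, but hand-in returned no verdict.

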